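# Turn over the cast panel and hold the hardness gauge on its ring

## Robot

A 7-joint arm with a two-finger parallel gripper is mounted at the origin on the work surface. World frame = base frame: x ahead of the robot, y to its left, z up, the work surface at z = 0. Lengths are in mm, angles in rad, forces in N, time in s.
With the tool pointing down it reaches from about 400 to 925 mm from the base axis. Payload 5.6 kg.
Tool frame: the origin (TCP) lies midway between the tips of the shut fingers; the grasp point (between the pads) lies env.pinch_z behind it (env.pinch_z is the distance from the TCP to the grasp point, in mm); z points along the fingers, y is the line along which they close (so a half turn about z gives the same grasp; the last joint's range is limited). The gripper opens to 85 mm and grips with 20 to 120 N. Pads are 22 mm wide; open, the fingers measure 114 mm over their backs; the gripper's body (76 mm by 85 mm) begins 54 mm behind the grasp point. The pads swing forward as they close: fully open they stand 13 mm farther back than shut.
Start: joints at [1.258, 0.468, -0.012, 1.603, 0.006, 1.071, -0.056], TCP at [173.208, -626.504, 231.29] pointing down, gripper open.
Joint ranges: [-2.53, 2.53], [-0.31, 2.02], [-1.57, 1.55], [0.28, 2.44], [-1.29, 4.43], [0.15, 1.84], [-2.92, 2.92]. Speed limits (rad/s): [2.57, 2.57, 3.14, 3.14, 3.14, 3.14, 3.14].

## Interface

Orientations are given as a unit quaternion [w, x, y, z].
In Python, from rig import read_state, cams, workorder, env gives the robot as it stands.
- The arm moves only by the tool jog_arm, never from a script. Its argument "moves" is a list of rows, each an object of numbers: "tx", "ty", "tz": the shift along the tool's x, y, z in mm; "ax", "ay", "az": the turn, a rotation vector about the tool's x, y, z in rad; "hand": the finger opening in mm, from 0 to 85.4. In form: [{"tx": .., "ty": .., "tz": .., "ax": .., "ay": .., "az": .., "hand": ..}, ...]. A call has exactly 8 rows; each row shifts and turns the commanded pose from where the row before left it, along the tool's axes as they then stand; what a row does not reach is not made up. A row lasts 1/12 s, in which the tool goes at most 41.7 mm and 7.16 degrees, less where a joint would pass 70% of its speed; a pose out of reach is approached as far as the arm can. A call with a gripper value outside its range is refused whole. The fingers move at their own pace and stop on an object; "grip_force" is the grip in N (left out, the last holds). Time passes only in rows, so rows that do not move let the fingers close, or fill a call up. It gives the time, the measured TCP pose, the force, the opening and the grip force at its end, in the units of the state.
- read_state(): the state, without advancing time (a new reading comes with each control period).
- cams.get_image(name): name is "side" or "top" or "wrist"; returns a dict with "frame" (420x560x3 uint8, red, green, blue), "z_map" (420x560 float32, mm along the optical axis (not along the pixel's ray), 0 where there is no reading), "K" (3x3 intrinsics, pixels), "R" (3x3) and "t" (3): a world point X has camera coordinates R X + t. Camera axes: x right, y down, z forward; pixel columns grow to the right and rows downward; lengths in mm; the calibration is good to about 2 mm. A picture is of the moment at which its call begins.
- workorder.job_done(): hands the job in; it is judged then, once.
The state is a dict: "clock": time; "joint_pos": joint angles; "dq": joint speeds; "effort": joint torques, N m; "tcp_pos": TCP position; "ee_rot": TCP orientation; "wrist_force": force on the tool from outside, world axes, zero at the start; "moment": the same for the moment, N m; "width": finger opening in mm; "grasp_force": force on a finger pad.
Only numpy, scipy, OpenCV 4.12 (cv2) and the standard library are available. Lean on these libraries where they do the work, as an engineer would, in place of code of your own. Each camera call takes 0.05 s, during which the arm holds its last target. There are 200 camera calls.

## Task

Turn the hinged panel over by its D-handle until it rests on the far side of its jig, laying it down without letting it slam, so that the ring drawn on its other face shows. Then take the hardness gauge out of its stand and press its pin lightly on the middle of the ring, square to the sloping panel, with the pin about half pushed in. Finish while holding the gauge there, and leave the brush pot, dropper bottle and jar where they stand.

Things in the scene. Friction and masses are not known exactly. Their poses are not given: they have to be found in the camera images.
- jig: Fixed aluminium turn-over jig, base 210 x 130 x 10 mm, two cheeks carrying a level hinge pin 50 mm above the bench, four rubber posts the leaf rests on. Origin: centre of the underside, under the hinge; y axis along the hinge, x axis from the side where the leaf starts (robot's side) to the side where it must end. Its yaw varies.
- hinge (a point): Middle of the jig's hinge axis, 50 mm above the bench. The axis is level, along the jig's y.
- leaf (a joint): Hinge angle of the leaf: 0 = level on the robot's side (start), 1.57 = upright, 2.88 = turned over on its far stop, sloping 15 degrees, handle edge higher. Falls to either stop. Leaf: frame 100 mm wide, 86 mm from the hinge, 0.4 kg, skin-coloured resin panel 12 mm thick centred on the hinge plane. A point r from the hinge is in the jig's frame at x = -r cos(angle), z = 50 mm + r sin(angle).
- handle (a point): Middle of the leaf's D-handle: round steel bar 10 mm thick, parallel to the hinge, 130 mm from it, 84 mm free between two side arms, 44 mm from the frame's edge. Can be pinched from above; it turns between the fingers while the leaf swings. Axes of the leaf: y along the bar, z normal to the leaf (up at the start, nearly down at the end).
- mark (a point): Centre of the drawn ring (20 mm diameter, thin dark line) on the panel's smooth face (underside at the start; the first face has moulded relief), 58 mm from the hinge and 14 mm to the jig's +y side of the leaf's middle. Axes of the leaf: the face's outward normal is minus z of this frame, y along the hinge.
- stand: Fixed dark steel block 70 x 60 x 50 mm high with a 25 mm through hole in the middle, which holds the gauge upright. Origin: centre of its underside. It stands either left or right of the jig.
- gauge: Hand-held hardness gauge, 0.15 kg, 128 mm long: grey box body 34 (x) x 28 (y) mm from z 46 to 128 mm, small display on its -x face; steel barrel 20 mm thick from z 12 to 46 mm, at the start inside the stand's hole with the body resting on the stand; 6 mm spring pin below. Origin: tip of the unpressed pin; z runs from pin up to body. Yaw varies.
- pin (a joint): How far the gauge's spring pin is pushed in, m: 0 = fully out (12 mm shows), 0.010 = bottomed. The spring takes 1 N to start and 0.5 N per mm, so 3.5 N at half travel (0.005).
- pin_tip (a point): The tip of the gauge's pin, which moves with the pin.
- pot: Bystander: steel tin with brushes, 68 mm in diameter, 95 mm high, brushes to 165 mm; stands on the other side of the jig from the stand. Origin: centre of underside.
- dropper: Bystander: white dropper bottle with a red pointed cap, 54 mm in diameter, 130 mm high. Origin: centre of underside.
- jar: Bystander: closed jar 60 mm in diameter, 75 mm high. Origin: centre of underside.
Things that resemble listed ones, but are neither listed nor needed, are in the scene too. Of the things that look like the gauge, take the one that is nearest to the robot's base at the start.

How it is judged (in metres and radians):
On the way, in this order (a step that is already met when the one before it is completed fails the run):
1. the panel is turned over and rests on the far side of the jig (value of joint leaf above 2.82 rad), for 0.3 s.
2. the gauge is lifted out of its stand (z of pin_tip in the frame of stand above 0.055 m and contact force between the fingers and gauge above 1 N), for 0.2 s.
At the end, for the whole second after the job is handed in: Leaf angle over 2.82 rad; gauge held still in the fingers, clear of its stand, body uppermost, pin tip within 6 mm of the ring's centre, square to the panel within 0.12 rad, pin pushed in 2 to 8.5 mm, pressing with 1 to 8 N; pot, dropper and jar within 30 mm of their starts (value of joint leaf above 2.82 rad and distance between pin_tip and mark below 0.006 m and angle between the z axis of gauge and the z axis of mark, either way round below 0.12 rad and angle between gauge's own z axis and vertical below 0.6 rad and value of joint pin between 0.002 and 0.0085 m and contact force between gauge and jig between 1 and 8 N and contact force between the fingers and gauge above 1 N and contact force between gauge and stand below 0.1 N and linear speed of gauge below 0.02 m/s and distance of each of pot, dropper, jar from where it was at the start of the episode below 0.03 m); the arm keeps its last pose, push and grip.
It fails at once if the panel slams over (faster than 4 rad/s) (velocity of joint leaf above 4 rad/s).
It fails at once if the gauge is pressed hard on the panel or jig (over 20 N) (contact force between gauge and jig above 20 N).
It fails at once if a bystander is shifted or knocked over (distance of any of pot, dropper, jar from where it was at the start of the episode above 0.03 m or angle between any of pot, dropper, jar's own z axis and vertical above 0.4 rad).
It also fails if it takes over 58 s, if anything falls off the work surface, if the arm or the gripper's body presses on something with over 40 N, if the wrist force passes 120 N, or if a joint passes its speed limit or range.

## Working session

There is one attempt and no reset: what is moved stays moved. The work goes in short steps, Python scripts to look and compute and a tool call to move; the robot and the scene stay as the last step left them, time stands still between calls to the robot, and variables do not carry over. Pictures are saved under pics/ and viewed, at most 10 in all, crops included, and the job is handed in when it is done.

Besides the shell and the picture viewer there is one more tool, called after "Emit:" as name(argument=value, ...) on one line, values as JSON. jog_arm: Moves the arm, as the interface text tells. Its arguments: {"type":"object","properties":{"moves":{"type":"array","items":{"type":"object","properties":{"tx":{"type":"number"},"ty":{"type":"number"},"tz":{"type":"number"},"ax":{"type":"number"},"ay":{"type":"number"},"az":{"type":"number"},"hand":{"type":"number"}}}},"grip_force":{"type":"number"}},"required":["moves"]}

```bash
mkdir -p pics; python3 - <<'E'
from rig import read_state,cams,env
import cv2,numpy as np
print(read_state(),env.pinch_z)
for n in("top","side"):
    d=cams.get_image(n);cv2.imwrite(f"pics/{n}0.png",d["frame"][:,:,::-1]);np.savez(f"pics/{n}0.npz",**d)
    print(n,d["K"].tolist(),d["R"].round(3).tolist(),d["t"].round(1).tolist())
E
ls
```

```text
{'clock': 0.0, 'joint_pos': array([ 1.25802143,  0.46839491, -0.01160535,  1.6036703 ,  0.00598662,
        1.07139183, -0.05631577]), 'dq': array([ 0.0004016 ,  0.00027105, -0.00227339,  0.00180101, -0.00062721,
        0.00050092,  0.00023985]), 'effort': array([-2.15283712e-04, -5.32390130e+01,  2.16299831e-02, -2.51304817e+01,
        1.14498055e-02,  7.96865614e-03,  2.15391856e-05]), 'tcp_pos': array([ 173.01718347, -625.94657058,  230.30750051]), 'ee_rot': array([-8.97157900e-04,  9.90921683e-01,  1.34437280e-01, -1.79225469e-04]), 'wrist_force': array([ 0.44004103,  0.25821999, -0.42044084]), 'moment': array([-0.03356333, -0.02287689, -0.01922076]), 'grasp_force': 0.0, 'width': 85.4534883771345} 18.700000000000003
top [[426.6095254117625, 0.0, 279.90076108878134], [0.0, 426.6095254117625, 204.2195611055549], [0.0, 0.0, 1.0]] [[0.015, -1.0, -0.009], [-0.994, -0.014, -0.109], [0.109, 0.01, -0.994]] [-67.0, 597.3, 852.7]
side [[435.6549449282863, 0.0, 280.52101931768453], [0.0, 435.6549449282863, 215.50514148300746], [0.0, 0.0, 1.0]] [[0.938, -0.347, 0.016], [-0.206, -0.592, -0.78], [0.28, 0.728, -0.626]] [-596.7, 127.6, 988.3]
pics
```

View pics/top0.png

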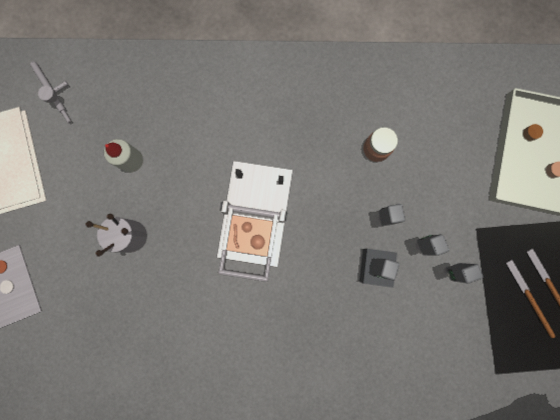

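View pics/side0.png

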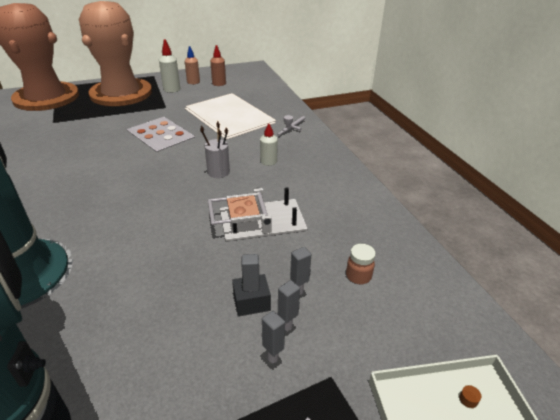

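Top view: jig near (255,215), handle bar (246,276), stand with gauge (382,268), pot (115,235), dropper (118,153), jar (382,143). The three look-alikes are at (395,214), (435,245) and (467,273). Next I turn these into positions.

```bash
cat > h.py <<'E'
import numpy as np,cv2
from scipy.spatial.transform import Rotation as Ro
def cloud(d):
    z=d["z_map"];v,u=np.mgrid[:z.shape[0],:z.shape[1]];K=d["K"]
    c=np.stack([(u-K[0,2])/K[0,0]*z,(v-K[1,2])/K[1,1]*z,z],-1)
    P=(c-d["t"])@d["R"];P[z==0]=np.nan;return P
def proj(d,X):
    c=np.atleast_2d(X)@d["R"].T+d["t"];p=c@d["K"].T;return p[:,:2]/p[:,2:]
def rect(P):
    (c,s,a)=cv2.minAreaRect(P[:,:2].astype(np.float32));return np.round(c,1),np.round(s,1),round(a,1)
E
python3 - <<'E'
from h import *
for n in("top","side"):
    d=np.load(f"pics/{n}0.npz");P=cloud(d);F=d["frame"].astype(int)
    print(n,"bench z",np.nanmedian(P[...,2]))
    A=P.reshape(-1,3);C=F.reshape(-1,3);A,C=A[~np.isnan(A[:,0])],C[~np.isnan(A[:,0])]
    def box(x0,x1,y0,y1,z0,z1):
        m=(A[:,0]>x0)&(A[:,0]<x1)&(A[:,1]>y0)&(A[:,1]<y1)&(A[:,2]>z0)&(A[:,2]<z1);return A[m],C[m]
    if n=="top":
        for uv in[(246,276),(255,240),(262,185),(225,207),(283,213),(380,268),(390,269),(115,235),(118,153),(382,143),(395,214),(435,245),(467,273)]:print(uv,P[uv[1],uv[0]].round(0))
        c=P[268,385]
    jx,jy=P[200,258][:2]
    q,col=box(jx-200,jx+150,jy-120,jy+120,4,25);w=col.min(1)>150;print("base white",rect(q[w]) ,w.sum())
    q,col=box(jx-200,jx+150,jy-120,jy+120,40,66);m=(col[:,0]>col[:,2]+40);print("panel",rect(q[m]),q[m].mean(0),m.sum())
    q,col=box(jx-200,jx+150,jy-120,jy+120,30,80);print("leaf all",rect(q))
    q,_=box(c[0]-70,c[0]+70,c[1]-70,c[1]+70,110,160);print("gauge top",rect(q),q[:,2].max(),len(q),np.median(q[:,2]))
    q,_=box(c[0]-70,c[0]+70,c[1]-70,c[1]+70,44,56);print("stand top",rect(q),len(q))
E
```

```text
top bench z 0.4028974819116805
(246, 276) [451.   7.  56.]
(255, 240) [523. -10.  64.]
(262, 185) [641. -19.  11.]
(225, 207) [588.  52.  61.]
(283, 213) [578. -65.  58.]
(380, 268) [ 473. -245.  115.]
(390, 269) [ 473. -260.  132.]
(115, 235) [527. 256.  98.]
(118, 153) [686. 256. 104.]
(382, 143) [ 720. -261.   76.]
(395, 214) [ 573. -272.  126.]
(435, 245) [ 517. -343.  129.]
(467, 273) [ 467. -400.  128.]
base white (array([582.2,  -4.5]), array([129.8, 210.2]), 82.1) 3431
panel (array([532.1,   2.3]), array([83. , 70.9]), 81.8) [532.02705648   2.11960765  57.05133483] 1456
leaf all (array([5.535e+02, 3.000e-01]), array([135.9, 213.8]), 81.5)
gauge top (array([ 471.7, -258.9]), array([28.5, 33.8]), 74.0) 136.09897985959643 327 131.32766497840376
stand top (array([ 471.6, -258.9]), array([61.2, 69.9]), 83.0) 685
side bench z -0.4504245706615316
base white (array([582.5,  -7.7]), array([133.8, 210.3]), 82.6) 1237
panel (array([532.8,   0.7]), array([87.8, 72.1]), 81.8) [531.47861623  -2.68251635  56.32265418] 577
leaf all (array([554. ,  -5.6]), array([139.1, 213.7]), 82.0)
gauge top (array([ 472. , -263.4]), array([29.5, 33.4]), 72.1) 133.7552497952651 297 129.8344559545706
stand top (array([ 472.7, -262.6]), array([62.9, 70.3]), 83.4) 577
```

```bash
cat >> h.py <<'E'
def down(deg,tilt=0):
    """tool pointing down, tool y at world angle deg; tilt (rad) about tool x"""
    a=np.radians(deg);y=np.array([np.cos(a),np.sin(a),0]);z=np.array([0,0,-1.]);x=np.cross(y,z)
    return Ro.from_matrix(np.stack([x,y,z],1))*Ro.from_rotvec([tilt,0,0])
def cur(s):
    q=s["ee_rot"];return np.array(s["tcp_pos"]),Ro.from_quat([q[1],q[2],q[3],q[0]])
def plan(s,p1,R1,N):
    p,R=cur(s) if isinstance(s,dict) else s
    a=(R.inv()*R1).as_rotvec()/N
    S=sum(Ro.from_rotvec(k*a).as_matrix() for k in range(N))
    d=np.linalg.solve(S,R.inv().apply(np.array(p1)-p))
    print(N,"rows t",d.round(2),"a",a.round(4),"|t|",np.linalg.norm(d).round(1),"deg",np.degrees(np.linalg.norm(a)).round(2))
E
python3 - <<'E'
from h import *;from rig import read_state
s=read_state();plan(s,[453.5,11.9,180],down(-7.9),24)
E
```

```text
24 rows t [29.08 -9.94  2.11] a [-0.0001 -0.     -0.0485] |t| 30.8 deg 2.78
```

Emit:
jog_arm(moves=[{"tx": 29.1,"ty": -9.9,"tz": 2.1,"az": -0.0485,"hand": 38},{"tx": 29.1,"ty": -9.9,"tz": 2.1,"az": -0.0485,"hand": 38},{"tx": 29.1,"ty": -9.9,"tz": 2.1,"az": -0.0485,"hand": 38},{"tx": 29.1,"ty": -9.9,"tz": 2.1,"az": -0.0485,"hand": 38},{"tx": 29.1,"ty": -9.9,"tz": 2.1,"az": -0.0485,"hand": 38},{"tx": 29.1,"ty": -9.9,"tz": 2.1,"az": -0.0485,"hand": 38},{"tx": 29.1,"ty": -9.9,"tz": 2.1,"az": -0.0485,"hand": 38},{"tx": 29.1,"ty": -9.9,"tz": 2.1,"az": -0.0485,"hand": 38}], grip_force=20)

```text
$.moves[0]: bad value
```

Emit:
jog_arm(moves=[{"tx": 29.1,"ty": -9.9,"tz": 2.1,"az": -0.0485,"hand": 38},{"tx": 29.1,"ty": -9.9,"tz": 2.1,"az": -0.0485,"hand": 38},{"tx": 29.1,"ty": -9.9,"tz": 2.1,"az": -0.0485,"hand": 38},{"tx": 29.1,"ty": -9.9,"tz": 2.1,"az": -0.0485,"hand": 38},{"tx": 29.1,"ty": -9.9,"tz": 2.1,"az": -0.0485,"hand": 38},{"tx": 29.1,"ty": -9.9,"tz": 2.1,"az": -0.0485,"hand": 38},{"tx": 29.1,"ty": -9.9,"tz": 2.1,"az": -0.0485,"hand": 38},{"tx": 29.1,"ty": -9.9,"tz": 2.1,"az": -0.0485,"hand": 38}])

```text
$.moves[0]: bad value
```

Emit:
jog_arm(moves=[{"tx": 29.1,"ty": -9.9,"tz": 2.1,"az": -0.0485,"hand": 38},{"tx": 29.1,"ty": -9.9,"tz": 2.1,"az": -0.0485,"hand": 38},{"tx": 29.1,"ty": -9.9,"tz": 2.1,"az": -0.0485,"hand": 38},{"tx": 29.1,"ty": -9.9,"tz": 2.1,"az": -0.0485,"hand": 38},{"tx": 29.1,"ty": -9.9,"tz": 2.1,"az": -0.0485,"hand": 38},{"tx": 29.1,"ty": -9.9,"tz": 2.1,"az": -0.0485,"hand": 38},{"tx": 29.1,"ty": -9.9,"tz": 2.1,"az": -0.0485,"hand": 38},{"tx": 29.1,"ty": -9.9,"tz": 2.1,"az": -0.0485,"hand": 38}])

```text
$.moves[0]: bad value
```

Emit:
jog_arm(moves=[{"tx": 29.1,"ty": -9.9,"tz": 2.1,"ax": 0,"ay": 0,"az": -0.0485,"hand": 38},{"tx": 29.1,"ty": -9.9,"tz": 2.1,"ax": 0,"ay": 0,"az": -0.0485,"hand": 38},{"tx": 29.1,"ty": -9.9,"tz": 2.1,"ax": 0,"ay": 0,"az": -0.0485,"hand": 38},{"tx": 29.1,"ty": -9.9,"tz": 2.1,"ax": 0,"ay": 0,"az": -0.0485,"hand": 38},{"tx": 29.1,"ty": -9.9,"tz": 2.1,"ax": 0,"ay": 0,"az": -0.0485,"hand": 38},{"tx": 29.1,"ty": -9.9,"tz": 2.1,"ax": 0,"ay": 0,"az": -0.0485,"hand": 38},{"tx": 29.1,"ty": -9.9,"tz": 2.1,"ax": 0,"ay": 0,"az": -0.0485,"hand": 38},{"tx": 29.1,"ty": -9.9,"tz": 2.1,"ax": 0,"ay": 0,"az": -0.0485,"hand": 38}], grip_force=20)

```text
clock: 0.77
tcp_pos: [349.9, -455.4, 214.0]
ee_rot: [-0.0, 0.946, 0.324, -0.0]
wrist_force: [0.2, 0.1, -0.1]
width: 37.8
grasp_force: 0.0
```

Emit:
jog_arm(moves=[{"tx": 29.1,"ty": -9.9,"tz": 2.1,"ax": 0,"ay": 0,"az": -0.0485,"hand": 38},{"tx": 29.1,"ty": -9.9,"tz": 2.1,"ax": 0,"ay": 0,"az": -0.0485,"hand": 38},{"tx": 29.1,"ty": -9.9,"tz": 2.1,"ax": 0,"ay": 0,"az": -0.0485,"hand": 38},{"tx": 29.1,"ty": -9.9,"tz": 2.1,"ax": 0,"ay": 0,"az": -0.0485,"hand": 38},{"tx": 29.1,"ty": -9.9,"tz": 2.1,"ax": 0,"ay": 0,"az": -0.0485,"hand": 38},{"tx": 29.1,"ty": -9.9,"tz": 2.1,"ax": 0,"ay": 0,"az": -0.0485,"hand": 38},{"tx": 29.1,"ty": -9.9,"tz": 2.1,"ax": 0,"ay": 0,"az": -0.0485,"hand": 38},{"tx": 29.1,"ty": -9.9,"tz": 2.1,"ax": 0,"ay": 0,"az": -0.0485,"hand": 38}])

```text
clock: 1.43
tcp_pos: [447.9, -231.7, 197.3]
ee_rot: [-0.0, 0.866, 0.5, -0.0]
wrist_force: [0.2, 0.5, 1.2]
width: 38.1
grasp_force: 0.0
```

Emit:
jog_arm(moves=[{"tx": 29.1,"ty": -9.9,"tz": 2.1,"ax": 0,"ay": 0,"az": -0.0485,"hand": 38},{"tx": 29.1,"ty": -9.9,"tz": 2.1,"ax": 0,"ay": 0,"az": -0.0485,"hand": 38},{"tx": 29.1,"ty": -9.9,"tz": 2.1,"ax": 0,"ay": 0,"az": -0.0485,"hand": 38},{"tx": 29.1,"ty": -9.9,"tz": 2.1,"ax": 0,"ay": 0,"az": -0.0485,"hand": 38},{"tx": 29.1,"ty": -9.9,"tz": 2.1,"ax": 0,"ay": 0,"az": -0.0485,"hand": 38},{"tx": 29.1,"ty": -9.9,"tz": 2.1,"ax": 0,"ay": 0,"az": -0.0485,"hand": 38},{"tx": 29.1,"ty": -9.9,"tz": 2.1,"ax": 0,"ay": 0,"az": -0.0485,"hand": 38},{"tx": 29.1,"ty": -9.9,"tz": 2.1,"ax": 0,"ay": 0,"az": -0.0485,"hand": 38}])

```text
clock: 2.1
tcp_pos: [454.1, 12.5, 180.6]
ee_rot: [-0.0, 0.753, 0.658, -0.0]
wrist_force: [0.8, -0.4, -0.2]
width: 38.0
grasp_force: 0.0
```

```bash
python3 - <<'E'
from h import *;from rig import read_state,cams
d=cams.get_image("wrist");np.savez("pics/w1.npz",**d);cv2.imwrite("pics/w1.png",d["frame"][:,:,::-1])
s=read_state();print(s["tcp_pos"],s["joint_pos"],s["ee_rot"])
P=cloud(d);A=P.reshape(-1,3);C=d["frame"].reshape(-1,3).astype(int)
m=~np.isnan(A[:,0])&(d["z_map"].ravel()>0);A,C=A[m],C[m]
yj=np.array([np.sin(np.radians(7.9)),np.cos(np.radians(7.9))]);xj=np.array([yj[1],-yj[0]])
L=np.stack([(A[:,:2]-[582.3,-6])@xj,(A[:,:2]-[582.3,-6])@yj,A[:,2]],1)
m=(abs(L[:,1])<30)&(L[:,0]<-110)&(L[:,0]>-160)&(L[:,2]>38)&(L[:,2]<70)
print("bar local",L[m].mean(0),np.percentile(L[m],[5,50,95],axis=0),m.sum())
m=(L[:,0]>-90)&(L[:,0]<0)&(abs(L[:,1])<70)&(L[:,2]>40)&(L[:,2]<66)&(C[:,0]>C[:,2]+40);print("panel",rect(A[m]),m.sum(),L[m].mean(0))
E
```

```text
[452.69501281  18.90779295 180.55959983] [ 0.38920519  0.26274081 -0.56750221  2.0847564   0.18362864  0.84260605
 -0.41043526] [-1.51719919e-03  7.49831136e-01  6.61627101e-01  7.38530485e-04]
bar local [-129.55466902    0.59352002   55.0697862 ] [[-134.02302207  -26.71266761   52.74921185]
 [-129.56342812    1.04447964   55.23535083]
 [-125.12381269   27.04253885   56.75026841]] 850
panel (array([533.2,   3.7]), array([83.5, 71.7]), 82.1) 8952 [-50.55151285   5.09337179  57.83224427]
```

View pics/w1.png

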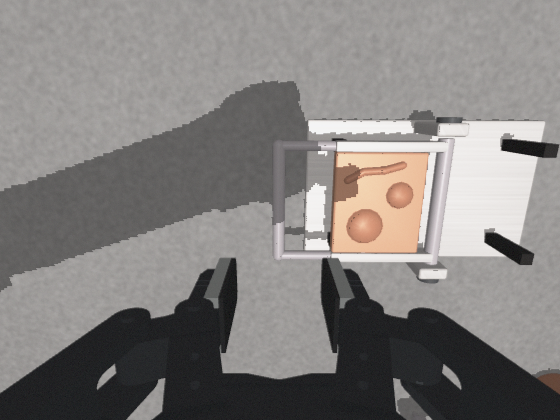

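The wrist view shows the bar at columns 275-283, rows 145-255, squarely beneath the fingers. The measured bar sits 129.6 mm from the hinge with its top at z 55, which matches the given geometry.

```bash
python3 - <<'E'
from h import *;from rig import read_state
s=read_state();print(s["clock"],s["dq"].round(2),s["tcp_pos"]);plan(s,[453.7,12.9,32],down(-7.9),8)
E
```

```text
2.15 [ 0.03 -0.    0.03 -0.01 -0.01  0.02  0.06] [452.69501281  18.90779295 180.55959983]
8 rows t [-0.76  0.24 18.57] a [-0.0002 -0.0004  0.0016] |t| 18.6 deg 0.1
```

Emit:
jog_arm(moves=[{"tx": 0,"ty": 0,"tz": 0,"ax": 0,"ay": 0,"az": 0,"hand": 38},{"tx": 0,"ty": 0,"tz": 0,"ax": 0,"ay": 0,"az": 0,"hand": 38},{"tx": 0,"ty": 0,"tz": 25,"ax": 0,"ay": 0,"az": 0,"hand": 38},{"tx": 0,"ty": 0,"tz": 25,"ax": 0,"ay": 0,"az": 0,"hand": 38},{"tx": 0,"ty": 0,"tz": 15,"ax": 0,"ay": 0,"az": 0,"hand": 38},{"tx": 0,"ty": 0,"tz": 5,"ax": 0,"ay": 0,"az": 0,"hand": 38},{"tx": 0,"ty": 0,"tz": 0,"ax": 0,"ay": 0,"az": 0,"hand": 38},{"tx": 0,"ty": 0,"tz": 0,"ax": 0,"ay": 0,"az": 0,"hand": 38}])

```text
clock: 2.82
tcp_pos: [454.9, 10.3, 111.2]
ee_rot: [0.0, 0.754, 0.656, 0.0]
wrist_force: [0.3, 0.5, 0.2]
width: 38.0
grasp_force: 0.0
```

```bash
python3 - <<'E'
from h import *;from rig import read_state
s=read_state();print(s["clock"],s["dq"].round(2),s["tcp_pos"]);plan(s,[453.7,12.9,32],down(-7.9),5)
E
```

```text
2.8167 [ 0.   -0.02 -0.01 -0.01 -0.   -0.    0.  ] [454.89750476  10.34334981 111.21901622]
5 rows t [ 0.47 -0.31 15.84] a [ 0.0001  0.     -0.0001] |t| 15.9 deg 0.01
```

Emit:
jog_arm(moves=[{"tx": 0.5,"ty": -0.3,"tz": 22,"ax": 0,"ay": 0,"az": 0,"hand": 38},{"tx": 0.5,"ty": -0.3,"tz": 22,"ax": 0,"ay": 0,"az": 0,"hand": 38},{"tx": 0.5,"ty": -0.3,"tz": 20,"ax": 0,"ay": 0,"az": 0,"hand": 38},{"tx": 0.5,"ty": -0.3,"tz": 10,"ax": 0,"ay": 0,"az": 0,"hand": 38},{"tx": 0.5,"ty": -0.3,"tz": 5,"ax": 0,"ay": 0,"az": 0,"hand": 38},{"tx": 0,"ty": 0,"tz": 0,"ax": 0,"ay": 0,"az": 0,"hand": 38},{"tx": 0,"ty": 0,"tz": 0,"ax": 0,"ay": 0,"az": 0,"hand": 38},{"tx": 0,"ty": 0,"tz": 0,"ax": 0,"ay": 0,"az": 0,"hand": 38}])

```text
clock: 3.48
tcp_pos: [454.3, 13.8, 32.9]
ee_rot: [0.001, 0.754, 0.657, 0.001]
wrist_force: [0.9, -0.9, 0.7]
width: 38.1
grasp_force: 0.0
```

Emit:
jog_arm(moves=[{"tx": 0,"ty": 0,"tz": 0,"ax": 0,"ay": 0,"az": 0,"hand": 4},{"tx": 0,"ty": 0,"tz": 0,"ax": 0,"ay": 0,"az": 0,"hand": 4},{"tx": 0,"ty": 0,"tz": 0,"ax": 0,"ay": 0,"az": 0,"hand": 4},{"tx": 0,"ty": 0,"tz": 0,"ax": 0,"ay": 0,"az": 0,"hand": 4},{"tx": 0,"ty": 0,"tz": 0,"ax": 0,"ay": 0,"az": 0,"hand": 4},{"tx": 0,"ty": 0,"tz": 0,"ax": 0,"ay": 0,"az": 0,"hand": 4},{"tx": 0,"ty": 0,"tz": 0,"ax": 0,"ay": 0,"az": 0,"hand": 4},{"tx": 0,"ty": 0,"tz": 0,"ax": 0,"ay": 0,"az": 0,"hand": 4}], grip_force=25)

```text
clock: 4.15
tcp_pos: [454.1, 13.6, 32.5]
ee_rot: [0.001, 0.754, 0.657, 0.0]
wrist_force: [0.7, -1.5, 6.5]
width: 9.2
grasp_force: 24.9
```

```bash
python3 - <<'E'
from h import *;from rig import read_state
s=read_state();print(s["clock"],s["wrist_force"],s["tcp_pos"])
# arc rows: 32 rows 0 -> 2.88 smooth
t=np.linspace(0,1,33);th=2.89*(t-0.6*np.sin(2*np.pi*t)/(2*np.pi))
x=-130*np.cos(th);z=130*np.sin(th)
for i in range(32):print(i//8,"ty %.1f tz %.1f"%(x[i+1]-x[i],-(z[i+1]-z[i])))
print(np.diff(th).max()*12)
E
```

```text
4.15 [ 0.66262076 -1.53175946  6.46598802] [454.10377979  13.57795849  32.48030259]
0 ty 0.1 tz -4.7
0 ty 0.3 tz -5.0
0 ty 0.5 tz -5.5
0 ty 0.9 tz -6.2
0 ty 1.4 tz -7.1
0 ty 2.1 tz -8.2
0 ty 3.1 tz -9.2
0 ty 4.3 tz -10.2
1 ty 5.9 tz -10.9
1 ty 7.7 tz -11.4
1 ty 9.8 tz -11.5
1 ty 11.9 tz -11.0
1 ty 14.0 tz -9.9
1 ty 15.9 tz -8.3
1 ty 17.4 tz -6.2
1 ty 18.4 tz -3.7
2 ty 18.7 tz -1.0
2 ty 18.4 tz 1.6
2 ty 17.5 tz 4.1
2 ty 16.0 tz 6.1
2 ty 14.3 tz 7.7
2 ty 12.3 tz 8.7
2 ty 10.3 tz 9.1
2 ty 8.4 tz 9.1
3 ty 6.7 tz 8.8
3 ty 5.3 tz 8.1
3 ty 4.1 tz 7.4
3 ty 3.1 tz 6.6
3 ty 2.4 tz 5.8
3 ty 1.9 tz 5.2
3 ty 1.5 tz 4.8
3 ty 1.3 tz 4.6
1.7298298499565226
```

Emit:
jog_arm(moves=[{"tx": 0,"ty": 0.1,"tz": -4.7,"ax": 0,"ay": 0,"az": 0,"hand": 4},{"tx": 0,"ty": 0.3,"tz": -5.0,"ax": 0,"ay": 0,"az": 0,"hand": 4},{"tx": 0,"ty": 0.5,"tz": -5.5,"ax": 0,"ay": 0,"az": 0,"hand": 4},{"tx": 0,"ty": 0.9,"tz": -6.2,"ax": 0,"ay": 0,"az": 0,"hand": 4},{"tx": 0,"ty": 1.4,"tz": -7.1,"ax": 0,"ay": 0,"az": 0,"hand": 4},{"tx": 0,"ty": 2.1,"tz": -8.2,"ax": 0,"ay": 0,"az": 0,"hand": 4},{"tx": 0,"ty": 3.1,"tz": -9.2,"ax": 0,"ay": 0,"az": 0,"hand": 4},{"tx": 0,"ty": 4.3,"tz": -10.2,"ax": 0,"ay": 0,"az": 0,"hand": 4}])

```text
clock: 4.82
tcp_pos: [465.9, 12.0, 88.5]
ee_rot: [-0.0, 0.754, 0.657, 0.0]
wrist_force: [5.4, -1.7, -6.4]
width: 9.0
grasp_force: 24.2
```

Forces are small, so I continue.

Emit:
jog_arm(moves=[{"tx": 0,"ty": 5.9,"tz": -10.9,"ax": 0,"ay": 0,"az": 0,"hand": 4},{"tx": 0,"ty": 7.7,"tz": -11.4,"ax": 0,"ay": 0,"az": 0,"hand": 4},{"tx": 0,"ty": 9.8,"tz": -11.5,"ax": 0,"ay": 0,"az": 0,"hand": 4},{"tx": 0,"ty": 11.9,"tz": -11.0,"ax": 0,"ay": 0,"az": 0,"hand": 4},{"tx": 0,"ty": 14.0,"tz": -9.9,"ax": 0,"ay": 0,"az": 0,"hand": 4},{"tx": 0,"ty": 15.9,"tz": -8.3,"ax": 0,"ay": 0,"az": 0,"hand": 4},{"tx": 0,"ty": 17.4,"tz": -6.2,"ax": 0,"ay": 0,"az": 0,"hand": 4},{"tx": 0,"ty": 18.4,"tz": -3.7,"ax": 0,"ay": 0,"az": 0,"hand": 4}])

```text
clock: 5.48
tcp_pos: [564.4, -1.8, 162.4]
ee_rot: [-0.001, 0.754, 0.657, -0.002]
wrist_force: [-1.4, -0.4, -1.3]
width: 9.0
grasp_force: 25.7
```

Emit:
jog_arm(moves=[{"tx": 0,"ty": 18.7,"tz": -1.0,"ax": 0,"ay": 0,"az": 0,"hand": 4},{"tx": 0,"ty": 18.4,"tz": 1.6,"ax": 0,"ay": 0,"az": 0,"hand": 4},{"tx": 0,"ty": 17.5,"tz": 4.1,"ax": 0,"ay": 0,"az": 0,"hand": 4},{"tx": 0,"ty": 16.0,"tz": 6.1,"ax": 0,"ay": 0,"az": 0,"hand": 4},{"tx": 0,"ty": 14.3,"tz": 7.7,"ax": 0,"ay": 0,"az": 0,"hand": 4},{"tx": 0,"ty": 12.3,"tz": 8.7,"ax": 0,"ay": 0,"az": 0,"hand": 4},{"tx": 0,"ty": 10.3,"tz": 9.1,"ax": 0,"ay": 0,"az": 0,"hand": 4},{"tx": 0,"ty": 8.4,"tz": 9.1,"ax": 0,"ay": 0,"az": 0,"hand": 4}])

```text
clock: 6.15
tcp_pos: [680.4, -17.8, 115.2]
ee_rot: [-0.001, 0.754, 0.657, -0.001]
wrist_force: [-0.1, -1.4, 1.5]
width: 8.7
grasp_force: 27.7
```

Emit:
jog_arm(moves=[{"tx": 0,"ty": 6.7,"tz": 8.8,"ax": 0,"ay": 0,"az": 0,"hand": 4},{"tx": 0,"ty": 5.3,"tz": 8.1,"ax": 0,"ay": 0,"az": 0,"hand": 4},{"tx": 0,"ty": 4.1,"tz": 7.4,"ax": 0,"ay": 0,"az": 0,"hand": 4},{"tx": 0,"ty": 3.1,"tz": 6.6,"ax": 0,"ay": 0,"az": 0,"hand": 4},{"tx": 0,"ty": 2.4,"tz": 5.8,"ax": 0,"ay": 0,"az": 0,"hand": 4},{"tx": 0,"ty": 1.9,"tz": 5.2,"ax": 0,"ay": 0,"az": 0,"hand": 4},{"tx": 0,"ty": 1.5,"tz": 4.8,"ax": 0,"ay": 0,"az": 0,"hand": 4},{"tx": 0,"ty": 1.3,"tz": 4.6,"ax": 0,"ay": 0,"az": 0,"hand": 4}])

```text
clock: 6.82
tcp_pos: [706.7, -21.5, 63.7]
ee_rot: [0.0, 0.754, 0.657, -0.0]
wrist_force: [0.5, -2.9, 1.0]
width: 8.6
grasp_force: 28.8
```

Emit:
jog_arm(moves=[{"tx": 0,"ty": 0,"tz": 0,"ax": 0,"ay": 0,"az": 0,"hand": 4},{"tx": 0,"ty": 0,"tz": 0,"ax": 0,"ay": 0,"az": 0,"hand": 4},{"tx": 0,"ty": 0,"tz": 0,"ax": 0,"ay": 0,"az": 0,"hand": 4},{"tx": 0,"ty": 0,"tz": 0,"ax": 0,"ay": 0,"az": 0,"hand": 36},{"tx": 0,"ty": 0,"tz": 0,"ax": 0,"ay": 0,"az": 0,"hand": 36},{"tx": 0,"ty": 0,"tz": 0,"ax": 0,"ay": 0,"az": 0,"hand": 36},{"tx": 0,"ty": 0,"tz": 0,"ax": 0,"ay": 0,"az": 0,"hand": 36},{"tx": 0,"ty": 0,"tz": 0,"ax": 0,"ay": 0,"az": 0,"hand": 36}])

```text
clock: 7.48
tcp_pos: [706.8, -20.8, 64.3]
ee_rot: [-0.0, 0.754, 0.657, 0.0]
wrist_force: [0.2, 0.6, 0.2]
width: 36.1
grasp_force: 0.0
```

Emit:
jog_arm(moves=[{"tx": 0,"ty": 0,"tz": -10,"ax": 0,"ay": 0,"az": 0,"hand": 36},{"tx": 0,"ty": 0,"tz": -20,"ax": 0,"ay": 0,"az": 0,"hand": 36},{"tx": 0,"ty": 0,"tz": -25,"ax": 0,"ay": 0,"az": 0,"hand": 36},{"tx": 0,"ty": 0,"tz": -25,"ax": 0,"ay": 0,"az": 0,"hand": 36},{"tx": 0,"ty": 0,"tz": -25,"ax": 0,"ay": 0,"az": 0,"hand": 36},{"tx": 0,"ty": 0,"tz": -25,"ax": 0,"ay": 0,"az": 0,"hand": 36},{"tx": 0,"ty": 0,"tz": -20,"ax": 0,"ay": 0,"az": 0,"hand": 40},{"tx": 0,"ty": 0,"tz": -10,"ax": 0,"ay": 0,"az": 0,"hand": 50}])

```text
clock: 8.15
tcp_pos: [708.1, -20.9, 228.6]
ee_rot: [0.002, 0.754, 0.657, 0.002]
wrist_force: [0.6, 0.7, 0.6]
width: 49.5
grasp_force: 0.0
```

```bash
python3 - <<'E'
from h import *;from rig import read_state,cams
s=read_state();p=s["tcp_pos"];print(s["clock"],p,s["joint_pos"].round(2))
ims=[]
for n in("top","side","wrist"):
    d=cams.get_image(n);np.savez(f"pics/{n}2.npz",**d)
    u,v=proj(d,[638,0,71])[0].astype(int);print(n,u,v)
    u=np.clip(u,65,494);v=np.clip(v,65,354)
    ims.append(cv2.resize(d["frame"][v-65:v+65,u-65:u+65,::-1],(260,260),interpolation=cv2.INTER_NEAREST))
cv2.imwrite("pics/c2.png",np.hstack(ims))
# path to above gauge
plan(s,[472,-261,230],down(-16),16)
E
```

```text
8.15 [708.13128614 -20.87340934 228.57534549] [ 0.29  0.62 -0.47  1.42  0.29  1.16 -0.36]
top 250 181
side 281 192
wrist 196 184
16 rows t [-17.7  -11.43  -0.13] a [ 0.0003 -0.0001  0.0089] |t| 21.1 deg 0.51
```

View pics/c2.png

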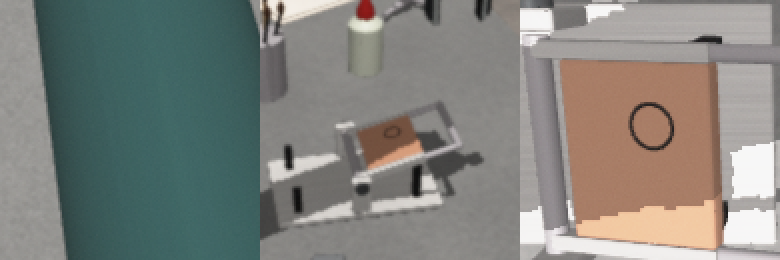

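The panel has turned over. The ring is at about (197,182) in the wrist picture and (282,193) in the side picture, within 2 px of the prediction for (638,0,71). Now to the gauge.

Emit:
jog_arm(moves=[{"tx": -17.7,"ty": -11.4,"tz": 0,"ax": 0,"ay": 0,"az": 0.009,"hand": 60},{"tx": -17.7,"ty": -11.4,"tz": 0,"ax": 0,"ay": 0,"az": 0.009,"hand": 60},{"tx": -17.7,"ty": -11.4,"tz": 0,"ax": 0,"ay": 0,"az": 0.009,"hand": 60},{"tx": -17.7,"ty": -11.4,"tz": 0,"ax": 0,"ay": 0,"az": 0.009,"hand": 60},{"tx": -17.7,"ty": -11.4,"tz": 0,"ax": 0,"ay": 0,"az": 0.009,"hand": 60},{"tx": -17.7,"ty": -11.4,"tz": 0,"ax": 0,"ay": 0,"az": 0.009,"hand": 60},{"tx": -17.7,"ty": -11.4,"tz": 0,"ax": 0,"ay": 0,"az": 0.009,"hand": 60},{"tx": -17.7,"ty": -11.4,"tz": 0,"ax": 0,"ay": 0,"az": 0.009,"hand": 60}])

```text
clock: 8.97
tcp_pos: [591.2, -146.1, 222.0]
ee_rot: [-0.001, 0.777, 0.629, -0.001]
wrist_force: [0.0, -0.5, -0.3]
width: 60.0
grasp_force: 0.0
```

Emit:
jog_arm(moves=[{"tx": -17.7,"ty": -11.4,"tz": 0,"ax": 0,"ay": 0,"az": 0.009,"hand": 60},{"tx": -17.7,"ty": -11.4,"tz": 0,"ax": 0,"ay": 0,"az": 0.009,"hand": 60},{"tx": -17.7,"ty": -11.4,"tz": 0,"ax": 0,"ay": 0,"az": 0.009,"hand": 60},{"tx": -17.7,"ty": -11.4,"tz": 0,"ax": 0,"ay": 0,"az": 0.009,"hand": 60},{"tx": -17.7,"ty": -11.4,"tz": 0,"ax": 0,"ay": 0,"az": 0.009,"hand": 60},{"tx": -17.7,"ty": -11.4,"tz": 0,"ax": 0,"ay": 0,"az": 0.009,"hand": 60},{"tx": -17.7,"ty": -11.4,"tz": 0,"ax": 0,"ay": 0,"az": 0.009,"hand": 60},{"tx": -17.7,"ty": -11.4,"tz": 0,"ax": 0,"ay": 0,"az": 0.009,"hand": 60}])

```text
clock: 9.63
tcp_pos: [468.9, -261.5, 222.3]
ee_rot: [-0.002, 0.799, 0.601, -0.001]
wrist_force: [0.1, -0.3, 0.3]
width: 60.0
grasp_force: 0.0
```

Emit:
jog_arm(moves=[{"tx": 0,"ty": 0,"tz": 0,"ax": 0,"ay": 0,"az": 0,"hand": 60},{"tx": 0,"ty": 0,"tz": 0,"ax": 0,"ay": 0,"az": 0,"hand": 60},{"tx": 0,"ty": 0,"tz": 0,"ax": 0,"ay": 0,"az": 0,"hand": 60},{"tx": 0,"ty": 0,"tz": 0,"ax": 0,"ay": 0,"az": 0,"hand": 60},{"tx": 0,"ty": 0,"tz": 0,"ax": 0,"ay": 0,"az": 0,"hand": 60},{"tx": 0,"ty": 0,"tz": 0,"ax": 0,"ay": 0,"az": 0,"hand": 60},{"tx": 0,"ty": 0,"tz": 0,"ax": 0,"ay": 0,"az": 0,"hand": 60},{"tx": 0,"ty": 0,"tz": 0,"ax": 0,"ay": 0,"az": 0,"hand": 60}])

```text
clock: 10.3
tcp_pos: [471.1, -260.9, 224.1]
ee_rot: [-0.0, 0.799, 0.601, 0.0]
wrist_force: [-0.9, 0.1, -0.2]
width: 60.2
grasp_force: 0.0
```

```bash
cat >> h.py <<'E'
def ring(d,guess=(638,0,71)):
    P=cloud(d);F=d["frame"].astype(int);g=cv2.cvtColor(d["frame"],cv2.COLOR_RGB2GRAY).astype(int)
    m=np.linalg.norm(P-np.array(guess),axis=-1)<17
    med=cv2.medianBlur(g.astype(np.uint8),21).astype(int)
    k=m&(g<med-30);q=np.argwhere(k)
    if len(q)<8:return None,len(q)
    e=cv2.fitEllipse(q[:,::-1].astype(np.float32));u,v=e[0]
    # plane through the panel
    A=P[m];c=A.mean(0);n=np.linalg.svd(A-c)[2][2];n*=np.sign(n[2])
    r=d["R"].T@np.linalg.solve(d["K"],[u,v,1]);o=-d["R"].T@d["t"]
    X=o+r*((c-o)@n)/(r@n);return X.round(1),n.round(3),k.sum(),np.round(e[1],1)
E
python3 - <<'E'
from h import *;from rig import read_state,cams
s=read_state();print(s["clock"],s["tcp_pos"],s["ee_rot"].round(3))
print("wrist2",ring(np.load("pics/wrist2.npz")))
print("side2",ring(np.load("pics/side2.npz")))
d=cams.get_image("top");print("top",ring(d));np.savez("pics/top3.npz",**d)
d=cams.get_image("wrist");np.savez("pics/w3.npz",**d);cv2.imwrite("pics/w3.png",d["frame"][:,:,::-1])
A=cloud(d).reshape(-1,3);A=A[~np.isnan(A[:,0])]
A=A[(abs(A[:,0]-472)<50)&(abs(A[:,1]+261)<50)]
q=A[(A[:,2]>118)&(A[:,2]<140)];print("gauge top",rect(q),np.median(q[:,2]),len(q))
q=A[(A[:,2]>44)&(A[:,2]<56)];print("stand",rect(q),len(q))
E
```

```text
10.3 [ 471.10242094 -260.93607339  224.13219722] [-0.     0.799  0.601  0.   ]
wrist2 (array([639. ,   3.1,  72. ]), array([-0.256,  0.034,  0.966]), np.int64(159), array([20.2, 23.4]))
side2 (None, 0)
top (array([637.5,   1.9,  71.2]), array([-0.269,  0.033,  0.963]), np.int64(46), array([ 9.8, 10.2]))
gauge top (array([ 473.7, -257.9]), array([27.6, 33.7]), 73.3) 132.63369065006992 1870
stand (array([ 473.4, -258.4]), array([60.1, 70.1]), 83.3) 2769
```

View pics/w3.png

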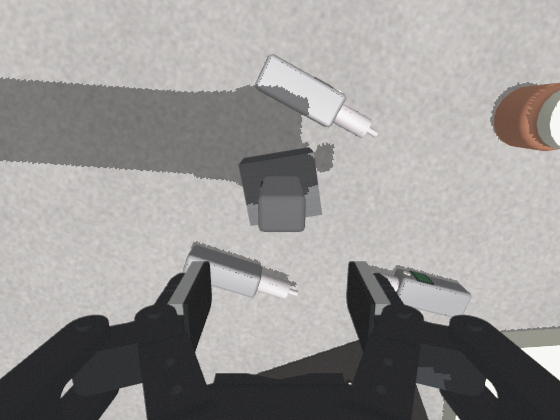

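The gauge stands in its block at (282,205) in the wrist picture, between the fingers. The others lie or stand clear of the approach.

```bash
python3 - <<'E'
from h import *;from rig import read_state
s=read_state();plan(s,[472.4,-259.3,80],down(-16.1),8)
E
```

```text
8 rows t [ 0.27  0.11 18.03] a [0. 0. 0.] |t| 18.0 deg 0.0
```

Emit:
jog_arm(moves=[{"tx": 0.5,"ty": 0.2,"tz": 20,"ax": 0,"ay": 0,"az": 0,"hand": 60},{"tx": 0.5,"ty": 0.2,"tz": 28,"ax": 0,"ay": 0,"az": 0,"hand": 60},{"tx": 0.5,"ty": 0.2,"tz": 28,"ax": 0,"ay": 0,"az": 0,"hand": 60},{"tx": 0.5,"ty": 0.2,"tz": 28,"ax": 0,"ay": 0,"az": 0,"hand": 60},{"tx": 0.2,"ty": 0.1,"tz": 25,"ax": 0,"ay": 0,"az": 0,"hand": 60},{"tx": 0,"ty": 0,"tz": 15,"ax": 0,"ay": 0,"az": 0,"hand": 60},{"tx": 0,"ty": 0,"tz": 0,"ax": 0,"ay": 0,"az": 0,"hand": 60},{"tx": 0,"ty": 0,"tz": 0,"ax": 0,"ay": 0,"az": 0,"hand": 60}])

```text
clock: 11.07
tcp_pos: [472.1, -259.1, 79.8]
ee_rot: [-0.001, 0.799, 0.601, -0.0]
wrist_force: [0.1, 0.7, -0.2]
width: 60.0
grasp_force: 0.0
```

Emit:
jog_arm(moves=[{"tx": 0,"ty": 0,"tz": 0,"ax": 0,"ay": 0,"az": 0,"hand": 25},{"tx": 0,"ty": 0,"tz": 0,"ax": 0,"ay": 0,"az": 0,"hand": 25},{"tx": 0,"ty": 0,"tz": 0,"ax": 0,"ay": 0,"az": 0,"hand": 25},{"tx": 0,"ty": 0,"tz": 0,"ax": 0,"ay": 0,"az": 0,"hand": 25},{"tx": 0,"ty": 0,"tz": 0,"ax": 0,"ay": 0,"az": 0,"hand": 25},{"tx": 0,"ty": 0,"tz": 0,"ax": 0,"ay": 0,"az": 0,"hand": 25},{"tx": 0,"ty": 0,"tz": 0,"ax": 0,"ay": 0,"az": 0,"hand": 25},{"tx": 0,"ty": 0,"tz": 0,"ax": 0,"ay": 0,"az": 0,"hand": 25}], grip_force=60)

```text
clock: 11.73
tcp_pos: [473.5, -260.0, 81.8]
ee_rot: [0.001, 0.799, 0.601, 0.001]
wrist_force: [-0.4, -0.1, 6.7]
width: 33.5
grasp_force: 60.3
```

```bash
python3 - <<'E'
from h import *;from rig import read_state
s=read_state();print(s["clock"],s["tcp_pos"],s["ee_rot"],s["wrist_force"],s["moment"])
E
```

```text
11.7333 [ 473.45897937 -259.96973843   81.76338474] [1.44183401e-03 7.99207209e-01 6.01053655e-01 5.11702619e-04] [-0.37547533 -0.12148157  6.74232003] [0.09117224 0.16006322 0.01007173]
```

Emit:
jog_arm(moves=[{"tx": 0,"ty": 0,"tz": -8,"ax": 0,"ay": 0,"az": 0,"hand": 25},{"tx": 0,"ty": 0,"tz": -18,"ax": 0,"ay": 0,"az": 0,"hand": 25},{"tx": 0,"ty": 0,"tz": -24,"ax": 0,"ay": 0,"az": 0,"hand": 25},{"tx": 0,"ty": 0,"tz": -26,"ax": 0,"ay": 0,"az": 0,"hand": 25},{"tx": 0,"ty": 0,"tz": -26,"ax": 0,"ay": 0,"az": 0,"hand": 25},{"tx": 0,"ty": 0,"tz": -24,"ax": 0,"ay": 0,"az": 0,"hand": 25},{"tx": 0,"ty": 0,"tz": -18,"ax": 0,"ay": 0,"az": 0,"hand": 25},{"tx": 0,"ty": 0,"tz": -8,"ax": 0,"ay": 0,"az": 0,"hand": 25}])

```text
clock: 12.4
tcp_pos: [473.2, -259.8, 235.3]
ee_rot: [0.002, 0.799, 0.601, 0.001]
wrist_force: [0.9, -1.3, -1.2]
width: 33.3
grasp_force: 60.9
```

Emit:
jog_arm(moves=[{"tx": 0,"ty": 0,"tz": 0,"ax": 0,"ay": 0,"az": 0,"hand": 25},{"tx": 0,"ty": 0,"tz": 0,"ax": 0,"ay": 0,"az": 0,"hand": 25},{"tx": 0,"ty": 0,"tz": 0,"ax": 0,"ay": 0,"az": 0,"hand": 25},{"tx": 0,"ty": 0,"tz": 0,"ax": 0,"ay": 0,"az": 0,"hand": 25},{"tx": 0,"ty": 0,"tz": 0,"ax": 0,"ay": 0,"az": 0,"hand": 25},{"tx": 0,"ty": 0,"tz": 0,"ax": 0,"ay": 0,"az": 0,"hand": 25},{"tx": 0,"ty": 0,"tz": 0,"ax": 0,"ay": 0,"az": 0,"hand": 25},{"tx": 0,"ty": 0,"tz": 0,"ax": 0,"ay": 0,"az": 0,"hand": 25}])

```text
clock: 13.07
tcp_pos: [472.3, -259.3, 231.9]
ee_rot: [-0.0, 0.799, 0.601, -0.0]
wrist_force: [0.5, 0.4, -1.2]
width: 33.1
grasp_force: 60.9
```

```bash
python3 - <<'E'
from h import *;from rig import read_state,cams
s=read_state();p,R=cur(s);print(s["clock"],p,s["ee_rot"].round(4),s["wrist_force"],s["moment"],s["width"])
ims=[]
for n in("wrist","side"):
    d=cams.get_image(n);np.savez(f"pics/{n}4.npz",**d)
    tip=R.apply([0,0,77.8])+p;u,v=proj(d,tip)[0];print(n,u,v)
    F=d["frame"][:,:,::-1].copy()
    u0,v0=int(np.clip(u-60,0,440)),int(np.clip(v-90,0,300));print("crop origin",u0,v0)
    ims.append(cv2.resize(F[v0:v0+120,u0:u0+120],(400,400),interpolation=cv2.INTER_NEAREST))
cv2.imwrite("pics/c4.png",np.hstack(ims))
# target: yaw -7.9, tilt
yaw=-7.9
for t in(0.262,-0.262):print(t,down(yaw,t).apply([0,0,1]))
E
```

```text
13.0667 [ 472.27145996 -259.313393    231.86296425] [-3.000e-04  7.992e-01  6.011e-01 -1.000e-04] [ 0.46462416  0.43583616 -1.17773868] [-0.02002176 -0.04593481  0.00955017] 33.12727617092056
wrist 278.93260164543057 224.59749430778643
crop origin 218 134
side 248.51922552093876 248.73084250958632
crop origin 188 158
0.262 [-0.25655465  0.0355999  -0.96587388]
-0.262 [ 0.25655465 -0.0355999  -0.96587388]
```

View pics/c4.png

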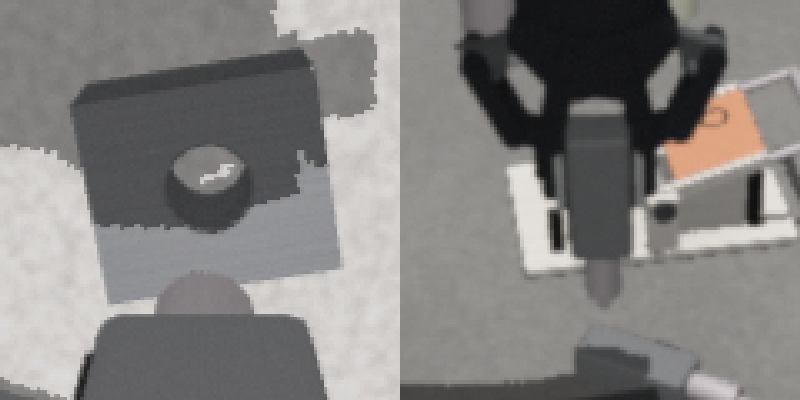

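The gauge is out and held straight: its tip shows at about (248,250) in the side picture, within 2 px of the prediction. I now plan to a hover point 40 mm off the ring, square to the slope.

```bash
python3 - <<'E'
from h import *;from rig import read_state
s=read_state();R=down(-7.9,-0.262);n=-R.apply([0,0,1]);ringp=np.array([637.8,1.6,71])
plan((np.array([472.4,-259.2,232]),down(-16.1)),ringp+117*n,R,16);print(ringp+117*n)
E
```

```text
16 rows t [17.98  4.36  3.63] a [-0.0163  0.0012 -0.0089] |t| 18.8 deg 1.07
[607.78310645   5.76518818 184.0072445 ]
```

Emit:
jog_arm(moves=[{"tx": 18.0,"ty": 4.4,"tz": 3.6,"ax": -0.0163,"ay": 0.0012,"az": -0.0089,"hand": 25},{"tx": 18.0,"ty": 4.4,"tz": 3.6,"ax": -0.0163,"ay": 0.0012,"az": -0.0089,"hand": 25},{"tx": 18.0,"ty": 4.4,"tz": 3.6,"ax": -0.0163,"ay": 0.0012,"az": -0.0089,"hand": 25},{"tx": 18.0,"ty": 4.4,"tz": 3.6,"ax": -0.0163,"ay": 0.0012,"az": -0.0089,"hand": 25},{"tx": 18.0,"ty": 4.4,"tz": 3.6,"ax": -0.0163,"ay": 0.0012,"az": -0.0089,"hand": 25},{"tx": 18.0,"ty": 4.4,"tz": 3.6,"ax": -0.0163,"ay": 0.0012,"az": -0.0089,"hand": 25},{"tx": 18.0,"ty": 4.4,"tz": 3.6,"ax": -0.0163,"ay": 0.0012,"az": -0.0089,"hand": 25},{"tx": 18.0,"ty": 4.4,"tz": 3.6,"ax": -0.0163,"ay": 0.0012,"az": -0.0089,"hand": 25}])

```text
clock: 13.83
tcp_pos: [543.9, -128.1, 205.8]
ee_rot: [0.05, 0.775, 0.628, 0.043]
wrist_force: [0.8, -0.4, -1.2]
width: 33.3
grasp_force: 60.9
```

Emit:
jog_arm(moves=[{"tx": 18.0,"ty": 4.4,"tz": 3.6,"ax": -0.0163,"ay": 0.0012,"az": -0.0089,"hand": 25},{"tx": 18.0,"ty": 4.4,"tz": 3.6,"ax": -0.0163,"ay": 0.0012,"az": -0.0089,"hand": 25},{"tx": 18.0,"ty": 4.4,"tz": 3.6,"ax": -0.0163,"ay": 0.0012,"az": -0.0089,"hand": 25},{"tx": 18.0,"ty": 4.4,"tz": 3.6,"ax": -0.0163,"ay": 0.0012,"az": -0.0089,"hand": 25},{"tx": 18.0,"ty": 4.4,"tz": 3.6,"ax": -0.0163,"ay": 0.0012,"az": -0.0089,"hand": 25},{"tx": 18.0,"ty": 4.4,"tz": 3.6,"ax": -0.0163,"ay": 0.0012,"az": -0.0089,"hand": 25},{"tx": 18.0,"ty": 4.4,"tz": 3.6,"ax": -0.0163,"ay": 0.0012,"az": -0.0089,"hand": 25},{"tx": 18.0,"ty": 4.4,"tz": 3.6,"ax": -0.0163,"ay": 0.0012,"az": -0.0089,"hand": 25}])

```text
clock: 14.5
tcp_pos: [608.6, 6.6, 184.6]
ee_rot: [0.098, 0.748, 0.651, 0.086]
wrist_force: [0.3, -0.2, -1.5]
width: 33.3
grasp_force: 60.9
```

Emit:
jog_arm(moves=[{"tx": 0,"ty": 0,"tz": 0,"ax": 0,"ay": 0,"az": 0,"hand": 25},{"tx": 0,"ty": 0,"tz": 0,"ax": 0,"ay": 0,"az": 0,"hand": 25},{"tx": 0,"ty": 0,"tz": 0,"ax": 0,"ay": 0,"az": 0,"hand": 25},{"tx": 0,"ty": 0,"tz": 0,"ax": 0,"ay": 0,"az": 0,"hand": 25},{"tx": 0,"ty": 0,"tz": 0,"ax": 0,"ay": 0,"az": 0,"hand": 25},{"tx": 0,"ty": 0,"tz": 0,"ax": 0,"ay": 0,"az": 0,"hand": 25},{"tx": 0,"ty": 0,"tz": 0,"ax": 0,"ay": 0,"az": 0,"hand": 25},{"tx": 0,"ty": 0,"tz": 0,"ax": 0,"ay": 0,"az": 0,"hand": 25}])

```text
clock: 15.17
tcp_pos: [608.3, 5.3, 184.8]
ee_rot: [0.098, 0.748, 0.651, 0.086]
wrist_force: [-0.7, 0.4, -1.4]
width: 33.5
grasp_force: 60.9
```

```bash
python3 - <<'E'
from h import *;from rig import read_state,cams
s=read_state();p,R=cur(s);print(s["clock"],p,R.apply([0,0,1]),s["wrist_force"],s["dq"].round(2))
plan(s,np.array([637.8,1.6,71])+87*np.array([-.2566,.0356,.966]),down(-7.9,-.262),8)
ims=[]
for n in("wrist","side"):
    d=cams.get_image(n);np.savez(f"pics/{n}5.npz",**d)
    tip=R.apply([0,0,77])+p;u,v=proj(d,tip)[0];print(n,"tip",u,v,"ring",proj(d,[637.8,1.6,71])[0],ring(d))
    u0,v0=int(np.clip(u-60,0,440)),int(np.clip(v-80,0,300));print("crop origin",u0,v0)
    ims.append(cv2.resize(d["frame"][v0:v0+120,u0:u0+120,::-1],(400,400),interpolation=cv2.INTER_CUBIC))
cv2.imwrite("pics/c5.png",np.hstack(ims))
E
```

```text
15.1667 [608.3488628    5.34892748 184.75527063] [ 0.25594868 -0.0353305  -0.96604453] [-0.67541649  0.43427761 -1.41252999] [-0.  0. -0. -0. -0.  0. -0.]
8 rows t [ 0.04 -0.1   3.82] a [-0.0001 -0.     -0.0001] |t| 3.8 deg 0.01
wrist tip 278.1058877693908 225.10460976227807 ring [277.28133605 208.52102376] (array([638.9,   3.1,  71.9]), array([-0.258,  0.029,  0.966]), np.int64(174), array([24.5, 25.8]))
crop origin 218 145
side tip 277.7702855996378 180.06767667961245 ring [281.27081924 192.26460667] (array([636.2,   1.5,  69.6]), array([-0.25 ,  0.07 ,  0.966]), np.int64(34), array([5.2, 9.2]))
crop origin 217 100
```

View pics/c5.png

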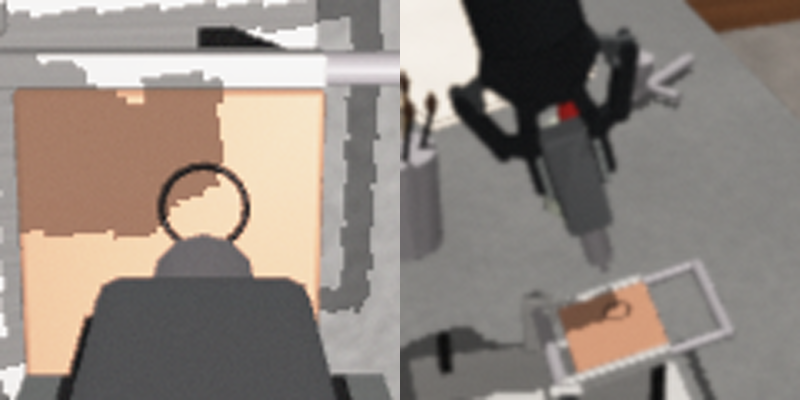

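In the wrist picture the ring centre (279,206) and the barrel (279) line up. In the side picture the tip (278.5,180) is about 1 mm short of lining up with the ring (283,192). I descend most of the way and then press in small steps.

Emit:
jog_arm(moves=[{"tx": 0,"ty": 0.2,"tz": 4,"ax": 0,"ay": 0,"az": 0,"hand": 25},{"tx": 0,"ty": 0.2,"tz": 6,"ax": 0,"ay": 0,"az": 0,"hand": 25},{"tx": 0,"ty": 0.2,"tz": 7,"ax": 0,"ay": 0,"az": 0,"hand": 25},{"tx": 0,"ty": 0.1,"tz": 7,"ax": 0,"ay": 0,"az": 0,"hand": 25},{"tx": 0,"ty": 0,"tz": 5,"ax": 0,"ay": 0,"az": 0,"hand": 25},{"tx": 0,"ty": 0,"tz": 3,"ax": 0,"ay": 0,"az": 0,"hand": 25},{"tx": 0,"ty": 0,"tz": 0,"ax": 0,"ay": 0,"az": 0,"hand": 25},{"tx": 0,"ty": 0,"tz": 0,"ax": 0,"ay": 0,"az": 0,"hand": 25}])

```text
clock: 15.93
tcp_pos: [617.1, 4.8, 153.6]
ee_rot: [0.098, 0.748, 0.651, 0.086]
wrist_force: [-0.5, 0.2, -2.1]
width: 33.3
grasp_force: 60.9
```

Emit:
jog_arm(moves=[{"tx": 0,"ty": 0,"tz": 1,"ax": 0,"ay": 0,"az": 0,"hand": 25},{"tx": 0,"ty": 0,"tz": 1,"ax": 0,"ay": 0,"az": 0,"hand": 25},{"tx": 0,"ty": 0,"tz": 1,"ax": 0,"ay": 0,"az": 0,"hand": 25},{"tx": 0,"ty": 0,"tz": 1,"ax": 0,"ay": 0,"az": 0,"hand": 25},{"tx": 0,"ty": 0,"tz": 1,"ax": 0,"ay": 0,"az": 0,"hand": 25},{"tx": 0,"ty": 0,"tz": 1,"ax": 0,"ay": 0,"az": 0,"hand": 25},{"tx": 0,"ty": 0,"tz": 0,"ax": 0,"ay": 0,"az": 0,"hand": 25},{"tx": 0,"ty": 0,"tz": 0,"ax": 0,"ay": 0,"az": 0,"hand": 25}])

```text
clock: 16.6
tcp_pos: [618.7, 4.4, 148.1]
ee_rot: [0.098, 0.748, 0.651, 0.086]
wrist_force: [0.3, 0.4, -0.7]
width: 33.5
grasp_force: 60.9
```

Emit:
jog_arm(moves=[{"tx": 0,"ty": 0,"tz": 1,"ax": 0,"ay": 0,"az": 0,"hand": 25},{"tx": 0,"ty": 0,"tz": 1,"ax": 0,"ay": 0,"az": 0,"hand": 25},{"tx": 0,"ty": 0,"tz": 1,"ax": 0,"ay": 0,"az": 0,"hand": 25},{"tx": 0,"ty": 0,"tz": 0,"ax": 0,"ay": 0,"az": 0,"hand": 25},{"tx": 0,"ty": 0,"tz": 0,"ax": 0,"ay": 0,"az": 0,"hand": 25},{"tx": 0,"ty": 0,"tz": 0,"ax": 0,"ay": 0,"az": 0,"hand": 25},{"tx": 0,"ty": 0,"tz": 0,"ax": 0,"ay": 0,"az": 0,"hand": 25},{"tx": 0,"ty": 0,"tz": 0,"ax": 0,"ay": 0,"az": 0,"hand": 25}])

```text
clock: 17.27
tcp_pos: [619.6, 4.3, 145.4]
ee_rot: [0.098, 0.748, 0.651, 0.086]
wrist_force: [-0.3, -0.5, -0.2]
width: 33.3
grasp_force: 61.1
```

Emit:
jog_arm(moves=[{"tx": 0,"ty": 0,"tz": 1,"ax": 0,"ay": 0,"az": 0,"hand": 25},{"tx": 0,"ty": 0,"tz": 1,"ax": 0,"ay": 0,"az": 0,"hand": 25},{"tx": 0,"ty": 0,"tz": 0,"ax": 0,"ay": 0,"az": 0,"hand": 25},{"tx": 0,"ty": 0,"tz": 0,"ax": 0,"ay": 0,"az": 0,"hand": 25},{"tx": 0,"ty": 0,"tz": 0,"ax": 0,"ay": 0,"az": 0,"hand": 25},{"tx": 0,"ty": 0,"tz": 0,"ax": 0,"ay": 0,"az": 0,"hand": 25},{"tx": 0,"ty": 0,"tz": 0,"ax": 0,"ay": 0,"az": 0,"hand": 25},{"tx": 0,"ty": 0,"tz": 0,"ax": 0,"ay": 0,"az": 0,"hand": 25}])

```text
clock: 17.93
tcp_pos: [620.1, 4.3, 143.4]
ee_rot: [0.098, 0.748, 0.651, 0.086]
wrist_force: [-0.8, 0.8, 0.9]
width: 33.6
grasp_force: 61.1
```

Emit:
jog_arm(moves=[{"tx": 0,"ty": 0,"tz": 1,"ax": 0,"ay": 0,"az": 0,"hand": 25},{"tx": 0,"ty": 0,"tz": 1,"ax": 0,"ay": 0,"az": 0,"hand": 25},{"tx": 0,"ty": 0,"tz": 0,"ax": 0,"ay": 0,"az": 0,"hand": 25},{"tx": 0,"ty": 0,"tz": 0,"ax": 0,"ay": 0,"az": 0,"hand": 25},{"tx": 0,"ty": 0,"tz": 0,"ax": 0,"ay": 0,"az": 0,"hand": 25},{"tx": 0,"ty": 0,"tz": 0,"ax": 0,"ay": 0,"az": 0,"hand": 25},{"tx": 0,"ty": 0,"tz": 0,"ax": 0,"ay": 0,"az": 0,"hand": 25},{"tx": 0,"ty": 0,"tz": 0,"ax": 0,"ay": 0,"az": 0,"hand": 25}])

```text
clock: 18.6
tcp_pos: [620.6, 4.2, 141.5]
ee_rot: [0.098, 0.748, 0.651, 0.086]
wrist_force: [-0.7, 0.5, 1.8]
width: 33.8
grasp_force: 61.3
```

```bash
python3 - <<'E'
from h import *;from rig import read_state,cams
f=[];ims=[]
for i in range(10):
    n=("side","wrist","top")[i%3];d=cams.get_image(n);s=read_state();f.append(np.r_[s["wrist_force"],s["tcp_pos"]])
    if i<2:
        p,R=cur(s);tip=p+R.apply([0,0,72.0]);u,v=proj(d,tip)[0];u0,v0=int(u-50),int(v-60);print(n,"tip",u-u0,v-v0,u0,v0)
        ims.append(cv2.resize(d["frame"][v0:v0+100,u0:u0+100,::-1],(400,400),interpolation=cv2.INTER_CUBIC))
cv2.imwrite("pics/c6.png",np.hstack(ims));print(np.mean(f,0).round(2),np.std(f,0).round(2),s["clock"])
E
```

```text
side tip 50.717043753653456 60.86302450007898 231 131
wrist tip 50.08504450301257 60.43799338578762 228 167
[-5.2000e-01  1.0000e-01  1.7900e+00  6.2061e+02  4.1800e+00  1.4146e+02] [0.53 0.43 0.65 0.01 0.02 0.01] 19.1
```

View pics/c6.png

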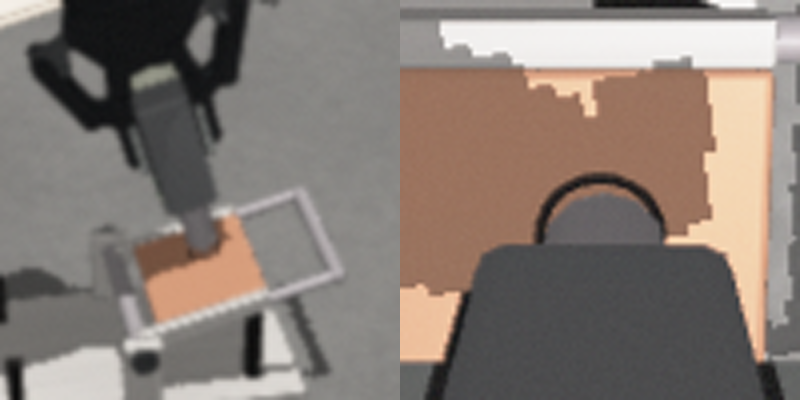

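```bash
python3 - <<'E'
from h import *;from rig import read_state,cams
s=read_state();p,R=cur(s);d=cams.get_image("wrist")
a=np.linspace(0,2*np.pi,120)
c=lambda r,z,ox=0:p+R.apply(np.stack([r*np.cos(a)+ox,r*np.sin(a),0*a+z],1))
for nm,r,z in(("rim",10,65),("up",10,31),("ring about tip",10,72)):
    q=proj(d,c(r,z));print(nm,q.min(0).round(1),q.max(0).round(1))
q0=proj(d,c(10,72,1));print("ring +1mm tool x",q0.min(0).round(1))
F=cv2.cvtColor(d["frame"],cv2.COLOR_RGB2GRAY)
for u in(376//1-98,278,279,280):print(u,F[205:220,u].tolist())
print(F[226,255:305].tolist())
E
```

```text
rim [262.5 216. ] [293.7 245.5]
up [259.7 234.2] [296.3 268.3]
ring about tip [263.  212.9] [293.3 241.6]
ring +1mm tool x [262.9 211.4]
278 [125, 123, 125, 123, 126, 71, 43, 33, 115, 125, 118, 100, 99, 98, 99]
278 [125, 123, 125, 123, 126, 71, 43, 33, 115, 125, 118, 100, 99, 98, 99]
279 [124, 124, 124, 125, 123, 69, 43, 36, 114, 125, 110, 100, 101, 99, 101]
280 [124, 124, 125, 127, 123, 81, 49, 31, 98, 122, 110, 102, 99, 100, 101]
[123, 124, 123, 126, 125, 125, 85, 46, 33, 71, 92, 93, 97, 97, 98, 99, 100, 98, 102, 102, 102, 101, 101, 102, 100, 100, 102, 101, 99, 98, 98, 100, 97, 99, 95, 96, 98, 92, 69, 122, 199, 209, 208, 209, 208, 215, 216, 218, 218, 217]
```

```bash
python3 -c "
from rig import workorder,read_state
print(read_state()['wrist_force']);print(workorder.job_done())"
```

```text
[-0.36839984 -0.02554937  1.39671238]
the job is handed in; nothing more can be done
None
```

I turned the panel over and laid it down gently, then handed the job in with the gauge held square on the ring. By my estimates the pin was about 4.5 mm in at about 3 N, within 1 mm of the ring's centre. I took care to keep clear of the pot, dropper and jar but did not re-measure them, and no score came back.

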